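# Put a jigger template back into the graded rack

### The job

One template stands alone in the stand's white plaster block: put it away in the graded rack. Begin at the rack's narrowest slot and step along one slot at a time, pressing the tongue gently onto each, until you reach the first slot that accepts it; there let it down fully home, its shoulder flat on the rack, and let go. Leave the two spare templates, the pot and the brush where they are.

Things in the scene. Friction and masses are not known exactly. Their poses are not given: they have to be found in the camera images.
- template_a: one of three alike templates, about 0.25 kg: wooden grip bar 50 x 14 mm, on a shoulder plate 66 x 36 mm, over a steel tongue 50 mm wide, 45 mm long. Origin: centre of the tongue's lower end; z up; x along the 50 mm width, y across tongue and bar. Tongue z 0 to 45 mm, shoulder 45 to 51, bar 51 to 91. Stands in one of the three sockets, which one varies. Tongue 10, 14 or 18 mm thick: not known which.
- template_b: one of three alike templates, about 0.25 kg: wooden grip bar 50 x 14 mm, on a shoulder plate 66 x 36 mm, over a steel tongue 50 mm wide, 45 mm long. Origin: centre of the tongue's lower end; z up; x along the 50 mm width, y across tongue and bar. Tongue z 0 to 45 mm, shoulder 45 to 51, bar 51 to 91. Stands in one of the three sockets, which one varies. Tongue 10, 14 or 18 mm thick: not known which.
- template_c: one of three alike templates, about 0.25 kg: wooden grip bar 50 x 14 mm, on a shoulder plate 66 x 36 mm, over a steel tongue 50 mm wide, 45 mm long. Origin: centre of the tongue's lower end; z up; x along the 50 mm width, y across tongue and bar. Tongue z 0 to 45 mm, shoulder 45 to 51, bar 51 to 91. Stands in one of the three sockets, which one varies. Tongue 10, 14 or 18 mm thick: not known which.
- rack: graded wooden rack, fixed: a block 95 mm (x) by 160 mm (y) by 60 mm tall with four slots in its flat top, wider from the -y end to the +y end. Origin: centre of its underside, z up. With a template home, its shoulder lies on the rack's top and its tongue's end is 15 mm above the rack's underside. Pressing a template on it with more than 40 N is too hard; land on it at 10 mm/s or so, as faster landings jolt.
- rack_hole0 (a point): middle of the mouth of the narrowest slot, level with the rack's top (z = 60 mm), at rack y = -56 mm. All slots run along the rack's x, 60 mm long, 50 mm deep, mouths chamfered 3 mm all round. This one is 8 mm wide and takes no template. A slot too narrow stops a tongue within 3 mm of the rack's top.
- rack_hole1 (a point): middle of the mouth of the second slot, 12 mm wide, at rack y = -26 mm; otherwise like the first. The slot that suits a tongue is 2 mm wider than it.
- rack_hole2 (a point): middle of the mouth of the third slot, 16 mm wide, at rack y = +8 mm
- rack_hole3 (a point): middle of the mouth of the widest slot, 20 mm wide, at rack y = +46 mm
- work_socket (a point): middle of the mouth of the socket in the white plaster block, 52 mm above the bench, at the +y end of the fixed stand (110 x 290 mm). The template standing here, its shoulder on the block, is the one to put away. Two more sockets, in a wooden block 115 and 185 mm away, hold the spares. Sockets are loose: 56 x 23 mm. Axes as of the templates in them.
- pot: small terracotta bowl, 100 mm wide, 75 mm tall, standing on the bench beyond the work; a bystander. Origin: centre of its underside.
- brush: brush lying on the bench beyond the rack; a bystander. Origin: on its underside.

How it is judged:
By the outcome, as a careful person would: the job done as asked, in the order asked, and still so for the second after the job is handed in, with the robot touching nothing.
It also fails if it takes over 69 s, if anything falls off the work surface, if the arm or the gripper's body presses on something with over 40 N, if the wrist force passes 120 N, or if a joint passes its speed limit or range.

### The arm

A 6-joint arm with a two-finger parallel gripper is mounted at the origin on the work surface. World frame = base frame: x ahead of the robot, y to its left, z up, the work surface at z = 0. Lengths are in m, angles in degrees, forces in N, time in s.
With the tool pointing down it reaches from about 0.35 to 0.875 m from the base axis. Payload 4.2 kg.
Tool frame: the origin (TCP) lies where the fingers leave the gripper's body, on its centre line; the fingertips stand 70 mm ahead of it and the grasp point (between the pads) lies 51 mm ahead of it; z points along the fingers, y is the direction in which the jaws open and shut (so a half turn about z gives the same grasp; the last joint's range is limited). The gripper opens to 87 mm and grips with 3 to 60 N. Pads are 19 mm wide; open, the fingers measure 117 mm over their backs; the gripper's body (75 mm by 190 mm) begins 51 mm behind the grasp point.
Start: joints at [-50.73, 22.042, 0.453, 0, -68.411, -14.817], TCP at [0.259, -0.569, 0.292] pointing down, gripper open.
Joint ranges: [-179.83, 179.83], [-69.29, 118.12], [-61.27, 80.66], [-181.25, 117.63], [-171.15, -9.14], [-177.46, 177.46]. Speed limits (degrees/s): [159.86, 159.86, 180, 180, 180, 180].

### API

Orientations are given as a 3x3 rotation matrix whose columns are the frame's x, y, z axes.
In Python, from station import sense, capture, camera_model, finish_job gives the robot as it stands.
- The arm moves only by the shell command python3 -m inch 'ROWS'. ROWS is JSON, a list of rows, each an object with "hand": the closure, from 0 (fully open) to 1 (shut); "slide": the shift along the world's x, y, z in cm, a list of three; "yaw": the turn about the world's z in rad. A call has 1 to 10 rows; each row is the pose to reach, as a shift and turn from the pose commanded when the call began; what a row does not reach only later rows make up. A row lasts 1/8 s, in which the tool goes at most 62.5 mm and 10.7 degrees, less where a joint would pass 70% of its speed; a pose out of reach is approached as far as the arm can. A call with a gripper value outside its range is refused whole. The fingers move at their own pace and stop on an object; the grip force is fixed at half the most. Time passes only in rows, so rows that repeat a pose let the fingers close. It gives the time, the measured TCP pose, the force and the opening at its end, in the units of the state.
- sense(): the state, without advancing time (a new reading comes with each control period).
- capture(name): name is "scene" or "top" or "wrist"; returns the picture (400x640x3 uint8, blue, green, red); there is no depth.
- camera_model(name): a dict with "mtx" (3x3 intrinsics, pixels), "k1" (the pictures are not rectified: a ray, as slopes to the right and down, at radius r is drawn at 1 + k1 r^2 times it, then the intrinsics apply), "xyz" and "orientation" of the camera in the world; the wrist camera has in their place "tool_from_camera" (4x4, takes a point from camera to tool coordinates, whose origin is the TCP and whose axes are the flange's). Camera axes: x right, y up, looking along -z (the intrinsics and any distortion apply to the point x, -y, -z); pixel columns grow to the right and rows downward; lengths in m; the calibration is good to about 2 mm. A picture is of the moment at which its call begins: read the wrist's pose just before it. camera_model takes no time and is no camera call.
- finish_job(): hands the job in, once; it reports no verdict.
The state is a dict: "time_s": time; "joints": joint angles; "joint_velocities": joint speeds; "effort": joint torques, N m; "tcp_pos": TCP position; "ee_rot": TCP orientation; "wrist_force": force on the tool from outside, world axes, zero at the start; "moment": the same for the moment, N m; "gripper_width": opening from 0.0 (shut) to 1.0 (fully open).
Only numpy, scipy, OpenCV 4.12 (cv2) and the standard library are available. Lean on these libraries where they do the work, as an engineer would, in place of code of your own. Each camera call takes 0.05 s, during which the arm holds its last target. There are 200 camera calls.

## Working session

There is one attempt and no reset: what is moved stays moved. The work goes in short steps, Python scripts to look and compute and a shell command to move; the robot and the scene stay as the last step left them, time stands still between calls to the robot, and variables do not carry over. Pictures are saved under pics/ and viewed, about 8 in all and at most 12, crops included, and the job is handed in when it is done.

```bash
mkdir -p pics; ls
python3 - <<'E'
from station import *
import cv2
s=sense();print(s)
for n in("scene","top","wrist"):
    im=capture(n);cv2.imwrite(f"pics/{n}0.png",im);print(n,camera_model(n))
E
```

```text
pics
{'time_s': 0.0, 'joints': array([-5.07318659e+01,  2.20898109e+01,  3.81625769e-01, -2.97687641e-02,
       -6.84120024e+01, -1.48159580e+01]), 'joint_velocities': array([ 0.04215135, -0.00302964, -0.02644718,  0.05479539,  0.01515341,
       -0.02207391]), 'effort': array([-2.93784533e-04, -3.90661597e+01,  1.87407696e+01,  4.21976253e+00,
        1.09613483e-02, -1.86966099e-04]), 'tcp_pos': array([ 0.25854459, -0.56852614,  0.29118005]), 'ee_rot': array([[-9.10386380e-01, -4.13758056e-01, -9.53663662e-04],
       [-4.13759149e-01,  9.10384338e-01,  1.92975086e-03],
       [ 6.97504965e-05,  2.15140597e-03, -9.99997683e-01]]), 'wrist_force': array([-0.23976102,  0.18829496,  0.12588102]), 'moment': array([-0.03899572, -0.01363796,  0.01538564]), 'gripper_width': 1.0011670539379638}
scene {'mtx': array([[463.11853979,   0.        , 322.99160669],
       [  0.        , 463.11853979, 199.15812725],
       [  0.        ,   0.        ,   1.        ]]), 'k1': -0.0092897657281635, 'xyz': array([1.20368252, 0.35822297, 0.92483127]), 'orientation': array([[-0.55316973, -0.64485122,  0.
[... 377 characters left out ...]
y([[ 0.01109838,  0.98997721, -0.14079047],
       [-0.99992154,  0.01016986, -0.00731286],
       [-0.00580775,  0.14086059,  0.99001241]])}
wrist {'mtx': array([[321.17474515,   0.        , 322.8663466 ],
       [  0.        , 321.17474515, 195.37146992],
       [  0.        ,   0.        ,   1.        ]]), 'k1': 0.006890742689953024, 'tool_from_camera': array([[ 3.84592587e-04,  9.51498054e-01,  3.07654522e-01,
         8.42796861e-02],
       [ 9.99999866e-01, -4.72109193e-04,  2.10035733e-04,
        -2.34913526e-04],
       [ 3.45095119e-04,  3.07654400e-01, -9.51498109e-01,
        -9.23740584e-02],
       [ 0.00000000e+00,  0.00000000e+00,  0.00000000e+00,
         1.00000000e+00]])}
```

View pics/top0.png

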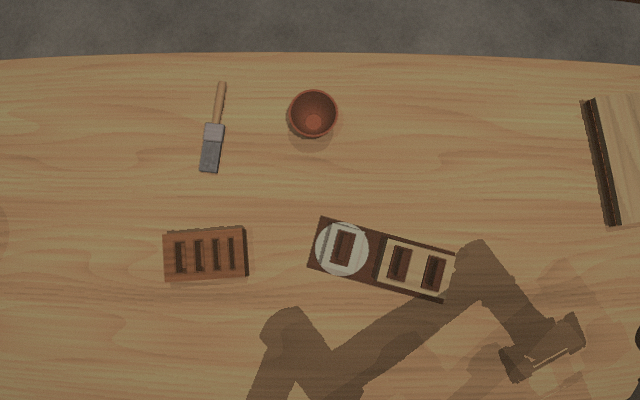

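View pics/scene0.png

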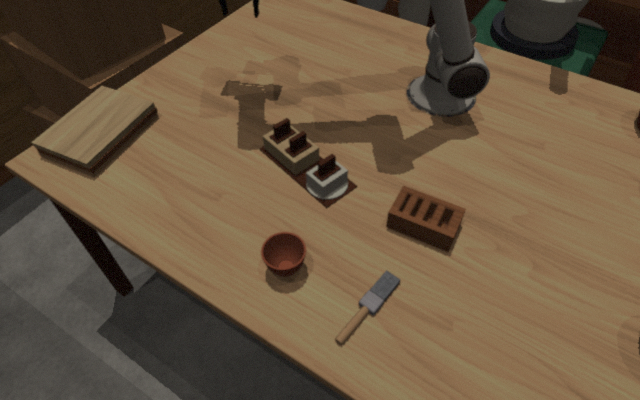

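The top view shows the rack at about (205,254) with its slots widening leftwards (+y). The work template is at about (343,247) in the white block, and the spares are at (400,264) and (433,272). I'll enlarge these to measure.

Run:
```python
import cv2
im=cv2.imread("pics/top0.png")
a=cv2.resize(im[215:295,155:255],None,fx=6,fy=6,interpolation=2)[:, :600]
b=cv2.resize(im[205:305,300:460],None,fx=5,fy=5,interpolation=2)
import numpy as np
a=np.clip(a*1.8,0,255).astype('uint8');b=np.clip(b*1.8,0,255).astype('uint8')
cv2.imwrite("pics/rack.png",a);cv2.imwrite("pics/stand.png",b)
```

```text
(no output)
```

View pics/rack.png

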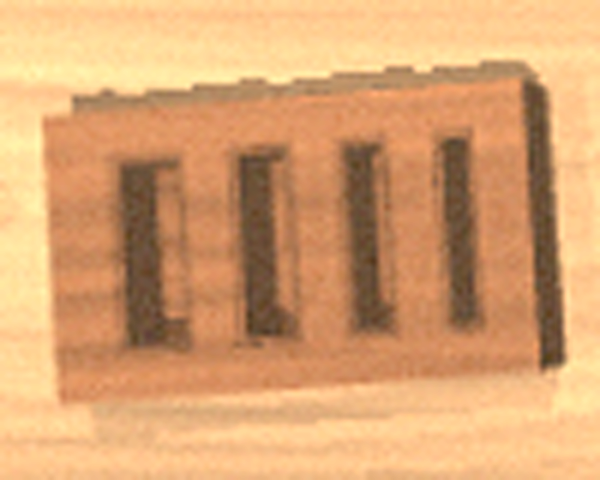

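View pics/stand.png

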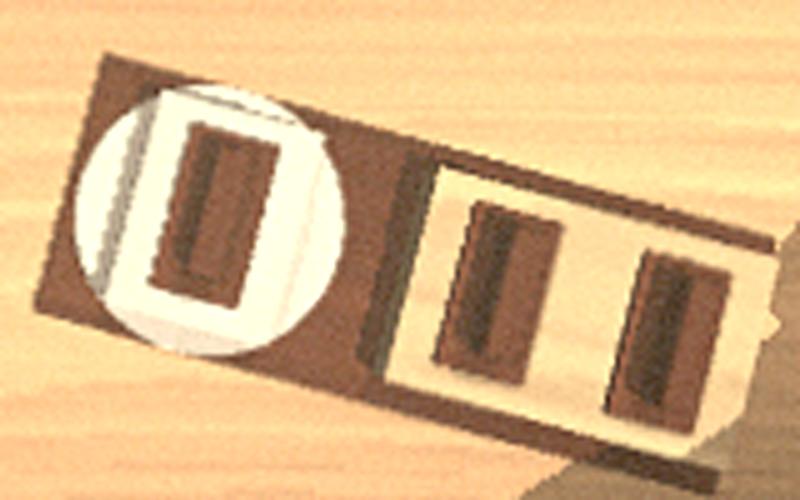

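The rack crop shows the top's corners at (42,118), (520,78), (540,370) and (60,402). The stand crop shows the work template's shoulder corners at (192,122), (278,143), (238,308) and (150,285).

```bash
cat > h.py <<'E'
import numpy as np,cv2
from station import *
def ray(n,px,z,pose=None):
    m=camera_model(n)
    if n=="wrist":
        R,t=pose; T=m["tool_from_camera"]; O=R@T[:3,:3]; c=R@T[:3,3]+t
    else: O,c=m["orientation"],m["xyz"]
    p=np.array(px,float).reshape(-1,1,2)
    u=cv2.undistortPoints(p,m["mtx"],np.array([m["k1"],0,0,0.]))[:,0]
    d=np.c_[u[:,0],-u[:,1],-np.ones(len(u))]@O.T
    return c+d*((z-c[2])/d[:,2])[:,None]
def proj(n,P,pose=None):
    m=camera_model(n)
    if n=="wrist":
        R,t=pose; T=m["tool_from_camera"]; O=R@T[:3,:3]; c=R@T[:3,3]+t
    else: O,c=m["orientation"],m["xyz"]
    q=(np.atleast_2d(P)-c)@O*[1,-1,-1]
    return cv2.projectPoints(q[:,None],np.zeros(3),np.zeros(3),m["mtx"],np.array([m["k1"],0,0,0.]))[0][:,0]
def rect(c): # corners: [+x+y, +x-y, -x-y, -x+y]
    c=c[:,:2];ce=c.mean(0);y=(c[0]+c[3]-c[1]-c[2])/2;x=(c[0]+c[1]-c[2]-c[3])/2
    return ce,np.linalg.norm(x),np.linalg.norm(y),np.degrees(np.arctan2(x[1],x[0])),np.degrees(np.arctan2(-y[0],y[1]))
E
python3 - <<'E'
from h import *
r=np.array([(42,118),(520,78),(540,370),(60,402)])/6+(155,215)
t=np.array([(192,122),(278,143),(238,308),(150,285)])/5+(300,205)
print(rect(ray("top",r,.06)));print(rect(ray("top",t,.058)))
s=sense();R=s["ee_rot"];print(np.degrees(np.arctan2(R[1,1],R[0,1])),s["tcp_pos"])
E
```

```text
(array([0.50147941, 0.17896576]), np.float64(0.09392679427227646), np.float64(0.1593188116490113), np.float64(5.678998362637101), np.float64(5.440552773314491))
(array([ 0.52003802, -0.09388142]), np.float64(0.06559731241965577), np.float64(0.034862551242569366), np.float64(-13.751556848449317), np.float64(-13.655742211006139))
114.44486293174197 [ 0.25860044 -0.56863713  0.29141751]
```

```bash
python3 -m inch '[{"hand":0,"slide":[3,5.5,0],"yaw":-0.07},{"hand":0,"slide":[6,11,0],"yaw":-0.15},{"hand":0,"slide":[9,16.5,0],"yaw":-0.23},{"hand":0,"slide":[12,22,0],"yaw":-0.31},{"hand":0,"slide":[15,27.5,0],"yaw":-0.39},{"hand":0,"slide":[18,33,0],"yaw":-0.47},{"hand":0,"slide":[21,38.5,-1],"yaw":-0.55},{"hand":0,"slide":[24,43.5,-3],"yaw":-0.62},{"hand":0,"slide":[26.1,47.5,-4],"yaw":-0.665},{"hand":0,"slide":[26.1,47.5,-4],"yaw":-0.665}]'
python3 - <<'E'
from h import *
s=sense();im=capture("wrist");np.savez("w1.npz",R=s["ee_rot"],t=s["tcp_pos"]);print(s["tcp_pos"],s["ee_rot"].round(4))
P=(s["ee_rot"],s["tcp_pos"])
c,a=np.array([.520,-.0939]),np.radians(-13.7)
X=np.array([np.cos(a),np.sin(a)]);Y=np.array([-X[1],X[0]])
pts=[[*(c+sx*.025*X+sy*.007*Y),.098] for sx,sy in((1,1),(1,-1),(-1,-1),(-1,1))]
q=proj("wrist",pts,P);print(q)
im=np.clip(im*1.5,0,255).astype('uint8')
cv2.polylines(im,[q.round().astype(int)],True,(0,255,0),1)
cv2.imwrite("pics/w1.png",im)
E
```

```text
time_s: 1.4
tcp_pos: [0.5205, -0.0914, 0.2509]
ee_rot: [[-0.973, 0.232, -0.002], [0.232, 0.973, 0.0], [0.002, -0.001, -1.0]]
wrist_force: [-1.7, -0.4, -0.3]
gripper_width: 1.001
[ 0.52045115 -0.09141087  0.25085394] [[-9.727e-01  2.320e-01 -2.400e-03]
 [ 2.320e-01  9.727e-01  0.000e+00]
 [ 2.300e-03 -5.000e-04 -1.000e+00]]
[[327.802569   230.30593503]
 [310.96397527 230.22023214]
 [310.58558163 171.5971349 ]
 [328.4449002  171.69263835]]
```

View pics/w1.png

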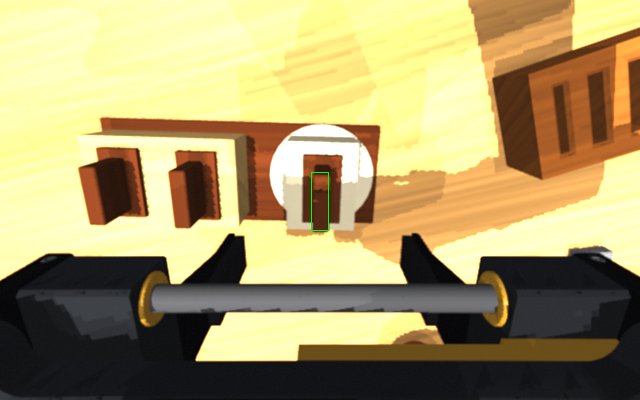

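The wrist view shows the predicted bar outline (about x 311–328, y 172–230) sitting on the real bar, so I'm descending and gripping.

```bash
python3 -m inch '[{"hand":0,"slide":[0,0,-3],"yaw":0},{"hand":0,"slide":[0,0,-6],"yaw":0},{"hand":0,"slide":[0,0,-8.5],"yaw":0},{"hand":0,"slide":[0,0,-10.5],"yaw":0},{"hand":0,"slide":[0,0,-11.7],"yaw":0},{"hand":0,"slide":[0,0,-11.7],"yaw":0},{"hand":1,"slide":[0,0,-11.7],"yaw":0},{"hand":1,"slide":[0,0,-11.7],"yaw":0},{"hand":1,"slide":[0,0,-11.7],"yaw":0},{"hand":1,"slide":[0,0,-11.7],"yaw":0}]'
python3 -m inch '[{"hand":1,"slide":[0,0,0],"yaw":0},{"hand":1,"slide":[0,0,0],"yaw":0},{"hand":1,"slide":[0,0,0],"yaw":0},{"hand":1,"slide":[0,0,0],"yaw":0}]'
```

```text
time_s: 2.7
tcp_pos: [0.5198, -0.0938, 0.1355]
ee_rot: [[-0.972, 0.236, 0.001], [0.236, 0.972, 0.0], [-0.001, 0.0, -1.0]]
wrist_force: [-0.7, 0.9, -0.1]
gripper_width: 0.633
time_s: 3.2
tcp_pos: [0.5198, -0.0938, 0.1352]
ee_rot: [[-0.972, 0.236, 0.0], [0.236, 0.972, 0.0], [-0.0, 0.0, -1.0]]
wrist_force: [0.3, 2.2, -0.2]
gripper_width: 0.169
```

```bash
python3 -m inch '[{"hand":1,"slide":[0,0,0],"yaw":0},{"hand":1,"slide":[0,0,0],"yaw":0},{"hand":1,"slide":[0,0,1],"yaw":0},{"hand":1,"slide":[0,0,2.5],"yaw":0},{"hand":1,"slide":[0,0,4.5],"yaw":0},{"hand":1,"slide":[0,0,7],"yaw":0},{"hand":1,"slide":[0,0,9],"yaw":0},{"hand":1,"slide":[0,0,10],"yaw":0},{"hand":1,"slide":[0,0,10],"yaw":0},{"hand":1,"slide":[0,0,10],"yaw":0}]'
python3 - <<'E'
from h import *
s=sense();im=capture("wrist");np.savez("w2.npz",R=s["ee_rot"],t=s["tcp_pos"])
P=(s["ee_rot"],s["tcp_pos"]);print(s["gripper_width"],s["wrist_force"],s["tcp_pos"])
cv2.imwrite("pics/w2.png",np.clip(im*1.2,0,255).astype('uint8'))
c=np.array([.5015,.179]);a=np.radians(5.5)
X=np.array([np.cos(a),np.sin(a)]);Y=np.array([-X[1],X[0]])
for y in(-.056,-.026,.008,.046):
    d=c+Y*y-s["tcp_pos"][:2];print(y,(c+Y*y).round(4),(d*100).round(2))
R=s["ee_rot"];print("yaw to rack rad",np.radians(95.5)-np.arctan2(R[1,1],R[0,1]))
E
```

```text
time_s: 4.45
tcp_pos: [0.5191, -0.0939, 0.2344]
ee_rot: [[-0.972, 0.236, -0.002], [0.236, 0.972, 0.0], [0.002, -0.0, -1.0]]
wrist_force: [-0.2, -0.0, -4.3]
gripper_width: 0.155
0.154617499580146 [-0.20517143 -0.02715607 -4.30272429] [ 0.51911933 -0.09389872  0.23439844]
-0.056 [0.5069 0.1233] [-1.23 21.72]
-0.026 [0.504  0.1531] [-1.51 24.7 ]
0.008 [0.5007 0.187 ] [-1.84 28.09]
0.046 [0.4971 0.2248] [-2.2  31.87]
yaw to rack rad 0.33454253610628903
```

View pics/w2.png

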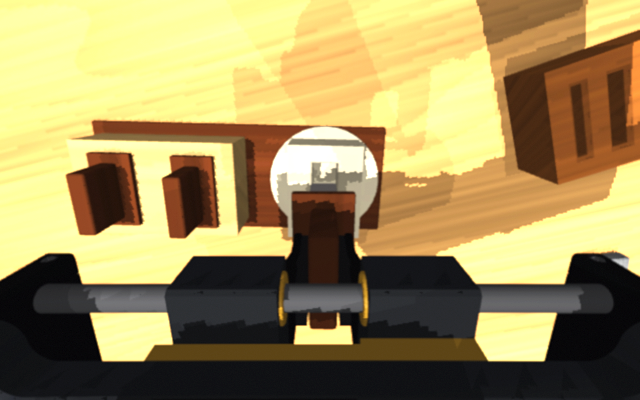

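The template is held (bar at the image centre, about (325,240)) and the socket is empty. Next I go above slot 0 and take a close look at the rack.

```bash
python3 -m inch '[{"hand":1,"slide":[-0.1,2,0],"yaw":0.04},{"hand":1,"slide":[-0.3,6,0],"yaw":0.1},{"hand":1,"slide":[-0.6,11,0],"yaw":0.18},{"hand":1,"slide":[-0.9,16,0],"yaw":0.26},{"hand":1,"slide":[-1.2,20,0],"yaw":0.31},{"hand":1,"slide":[-1.2,21.7,0],"yaw":0.334},{"hand":1,"slide":[-1.2,21.7,0],"yaw":0.334},{"hand":1,"slide":[-1.2,21.7,0],"yaw":0.334},{"hand":1,"slide":[-1.2,21.7,0],"yaw":0.334}]'
python3 - <<'E'
from h import *
s=sense();im=capture("wrist");P=(s["ee_rot"],s["tcp_pos"]);np.savez("w3.npz",R=P[0],t=P[1])
print(s["wrist_force"],s["tcp_pos"],s["ee_rot"].round(4))
c=np.array([.5015,.179]);a=np.radians(5.5)
X=np.array([np.cos(a),np.sin(a)]);Y=np.array([-X[1],X[0]])
big=cv2.resize(im,None,fx=2,fy=2,interpolation=2)
for y,w in((-.056,.008),(-.026,.012),(.008,.016),(.046,.020)):
    q=proj("wrist",[[*(c+sx*.030*X+(y+sy*w/2)*Y),.057] for sx,sy in((1,1),(1,-1),(-1,-1),(-1,1))],P)
    print(y,q.round(1).tolist())
    cv2.polylines(big,[(q*2+.5).round().astype(int)],True,(0,255,0),1)
q=proj("wrist",[[*(c+sx*.0475*X+sy*.08*Y),.06] for sx,sy in((1,1),(1,-1),(-1,-1),(-1,1))],P)
cv2.polylines(big,[(q*2+.5).round().astype(int)],True,(255,255,0),1);print(q)
cv2.imwrite("pics/w3.png",np.clip(big[120:720,400:1200]*1.5,0,255).astype('uint8'))
E
```

```text
time_s: 5.62
tcp_pos: [0.5077, 0.1219, 0.2351]
ee_rot: [[-0.996, -0.094, -0.001], [-0.094, 0.996, -0.0], [0.001, -0.0, -1.0]]
wrist_force: [-0.3, 0.1, -3.7]
gripper_width: 0.156
[-0.34765867  0.13197537 -3.71776247] [0.50772153 0.12194909 0.23509756] [[-9.956e-01 -9.390e-02 -5.000e-04]
 [-9.390e-02  9.956e-01 -4.000e-04]
 [ 6.000e-04 -3.000e-04 -1.000e+00]]
-0.056 [[328.9, 222.7], [320.1, 222.7], [319.8, 157.6], [329.2, 157.6]]
-0.026 [[364.1, 222.7], [350.9, 222.7], [352.6, 157.5], [366.7, 157.5]]
0.008 [[403.7, 222.6], [386.1, 222.6], [390.2, 157.5], [409.0, 157.4]]
0.046 [[447.7, 222.6], [425.7, 222.6], [432.5, 157.4], [456.1, 157.3]]
[[472.97409922 241.50441176]
 [298.35624112 241.65897182]
 [295.47586064 137.41684712]
 [489.35901967 137.00910511]]
```

View pics/w3.png

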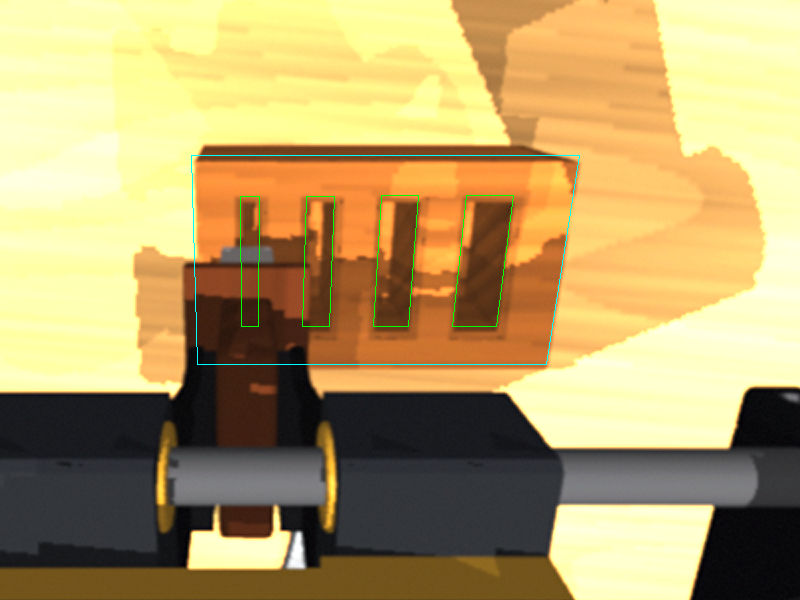

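The overlay nearly fits the rack, off by about 2 px. The tongue end (gray, x 221–272 in this view) looks about 18 mm thick. One magnified clean crop will fix the offsets.

Run:
```python
from h import *
s=sense();im=capture("wrist");P=(s["ee_rot"],s["tcp_pos"]);np.savez("w4.npz",R=P[0],t=P[1]);cv2.imwrite("w4raw.png",im)
print(s["tcp_pos"])
a=cv2.resize(im[130:250,290:490],None,fx=4,fy=4,interpolation=2)
cv2.imwrite("pics/w4.png",np.clip(a*1.9,0,255).astype('uint8'))
```

```text
[0.50776016 0.12207856 0.23518522]
```

View pics/w4.png

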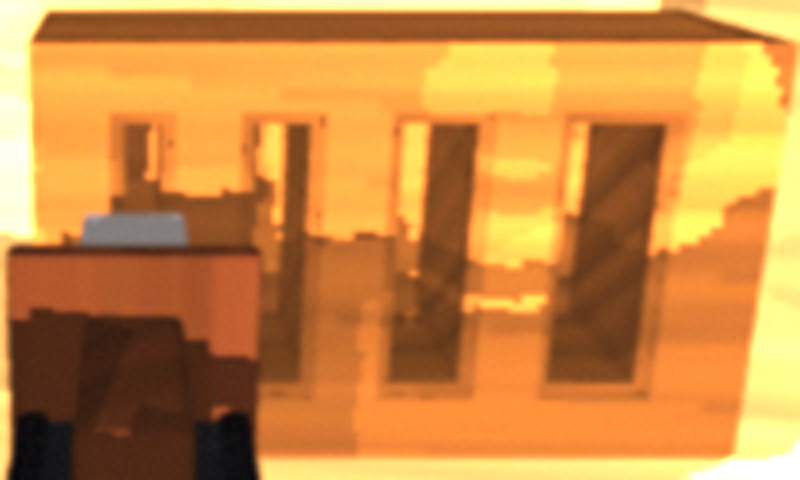

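The crop shows rack corners at (33,42), (793,42) and (733,457), and the tongue's end edge at x 85–184, y 214.

Run:
```python
from h import *
d=np.load("w4.npz");P=(d["R"],d["t"])
f=lambda p:np.array(p,float)/4+(290,130)-.375
r=lambda p,z:ray("wrist",f(p),z,P)[:,:2]
co=r([(33,42),(793,42),(733,457)],.06);print("rack",co.round(4),np.linalg.norm(np.diff(co,axis=0),axis=1))
Yv=co[1]-co[0];print("yaw",np.degrees(np.arctan2(-Yv[0],Yv[1])),"centre",(co[0]+co[2])/2)
for n,a,b,c,e in((0,112,172,0,0),(1,247,322,0,0),(2,395,490,382,470),(3,568,685,543,650)):
    t=r([(a,117),(b,117)],.06);print(n,"top mid",t.mean(0).round(4),"w",np.linalg.norm(t[1]-t[0]).round(4))
    if c: 
        u=r([(c,397),(e,397)],.06);print("  bot mid",u.mean(0).round(4),"mid",((t+u)/2).mean(0).round(4))
zt=P[1][2]-.1345+.007-.000
t=r([(85,214),(184,214)],zt);print("tongue z",zt,t.mean(0).round(4),np.linalg.norm(t[1]-t[0]))
th=np.arctan2(P[0][1,1],P[0][0,1])-np.pi/2;print("tool yaw",np.degrees(th),P[1])
print("tongue centre",t.mean(0)+.025*np.array([np.cos(th),np.sin(th)]))
t=r([(10,248),(260,248)],zt+.045);print("shoulder edge",t.mean(0).round(4),np.linalg.norm(t[1]-t[0]),"ctr",t.mean(0)+.033*np.array([np.cos(th),np.sin(th)]))
```

```text
rack [[0.464  0.0971]
 [0.4492 0.2537]
 [0.5436 0.2639]] [0.15731128 0.0948954 ]
yaw 5.386654167022184 centre [0.50380589 0.18049533]
0 top mid [0.4776 0.1211] w 0.0127
1 top mid [0.4747 0.1511] w 0.0158
2 top mid [0.4716 0.1842] w 0.02
  bot mid [0.5355 0.1913] mid [0.5035 0.1878]
3 top mid [0.468  0.2228] w 0.0246
  bot mid [0.5318 0.2297] mid [0.4999 0.2263]
tongue z 0.107685223321936 [0.4855 0.1202] 0.017591027991609647
tool yaw 5.391739109390956 [0.50776016 0.12207856 0.23518522]
tongue centre [0.51040869 0.12258995]
shoulder edge [0.4779 0.1195] 0.03563067947958994 ctr [0.51076852 0.12265042]
```

```bash
python3 -m inch '[{"hand":1,"slide":[0,0.05,-0.5],"yaw":0},{"hand":1,"slide":[0,0.05,-1.5],"yaw":0},{"hand":1,"slide":[0,0.05,-2.5],"yaw":0},{"hand":1,"slide":[0,0.05,-3.2],"yaw":0},{"hand":1,"slide":[0,0.05,-3.6],"yaw":0},{"hand":1,"slide":[0,0.05,-3.8],"yaw":0},{"hand":1,"slide":[0,0.05,-3.9],"yaw":0},{"hand":1,"slide":[0,0.05,-3.9],"yaw":0}]'
```

```text
time_s: 6.72
tcp_pos: [0.5078, 0.1236, 0.1964]
ee_rot: [[-0.995, -0.096, 0.0], [-0.096, 0.995, 0.0], [-0.0, 0.0, -1.0]]
wrist_force: [0.4, 0.6, -3.1]
gripper_width: 0.162
```

```bash
python3 -m inch '[{"hand":1,"slide":[-0.05,0.03,-0.1],"yaw":0},{"hand":1,"slide":[-0.05,0.03,-0.2],"yaw":0},{"hand":1,"slide":[-0.05,0.03,-0.3],"yaw":0},{"hand":1,"slide":[-0.05,0.03,-0.4],"yaw":0},{"hand":1,"slide":[-0.05,0.03,-0.5],"yaw":0},{"hand":1,"slide":[-0.05,0.03,-0.6],"yaw":0},{"hand":1,"slide":[-0.05,0.03,-0.7],"yaw":0},{"hand":1,"slide":[-0.05,0.03,-0.8],"yaw":0},{"hand":1,"slide":[-0.05,0.03,-0.8],"yaw":0}]'
```

```text
time_s: 7.85
tcp_pos: [0.5073, 0.1239, 0.1882]
ee_rot: [[-0.995, -0.096, 0.0], [-0.096, 0.995, 0.0], [-0.0, 0.0, -1.0]]
wrist_force: [0.7, -0.3, -3.7]
gripper_width: 0.157
```

```bash
python3 -m inch '[{"hand":1,"slide":[0,0,-0.1],"yaw":0},{"hand":1,"slide":[0,0,-0.2],"yaw":0},{"hand":1,"slide":[0,0,-0.2],"yaw":0}]'
```

```text
time_s: 8.22
tcp_pos: [0.5073, 0.124, 0.1882]
ee_rot: [[-0.995, -0.096, 0.001], [-0.096, 0.995, -0.0], [-0.001, -0.0, -1.0]]
wrist_force: [-3.9, -0.1, 8.8]
gripper_width: 0.154
```

Slot 0 refused the tongue: about 12 N of contact, stopped at z 0.1882. On to slot 1.

```bash
python3 -m inch '[{"hand":1,"slide":[0,0,0.4],"yaw":0},{"hand":1,"slide":[0,0,1.2],"yaw":0},{"hand":1,"slide":[-0.1,1,1.4],"yaw":0},{"hand":1,"slide":[-0.2,2,1.4],"yaw":0},{"hand":1,"slide":[-0.3,2.8,1.3],"yaw":0},{"hand":1,"slide":[-0.3,3,1.0],"yaw":0},{"hand":1,"slide":[-0.3,3,0.8],"yaw":0},{"hand":1,"slide":[-0.3,3,0.7],"yaw":0},{"hand":1,"slide":[-0.3,3,0.6],"yaw":0},{"hand":1,"slide":[-0.3,3,0.5],"yaw":0}]'
python3 -m inch '[{"hand":1,"slide":[0,0,-0.1],"yaw":0},{"hand":1,"slide":[0,0,-0.2],"yaw":0},{"hand":1,"slide":[0,0,-0.3],"yaw":0},{"hand":1,"slide":[0,0,-0.4],"yaw":0},{"hand":1,"slide":[0,0,-0.5],"yaw":0},{"hand":1,"slide":[0,0,-0.5],"yaw":0}]'
```

```text
time_s: 9.48
tcp_pos: [0.5043, 0.1537, 0.1912]
ee_rot: [[-0.995, -0.095, 0.0], [-0.095, 0.995, 0.0], [-0.0, 0.0, -1.0]]
wrist_force: [-1.0, -0.2, -3.0]
gripper_width: 0.156
time_s: 10.22
tcp_pos: [0.5043, 0.1539, 0.1882]
ee_rot: [[-0.995, -0.096, 0.001], [-0.096, 0.995, -0.0], [-0.001, -0.0, -1.0]]
wrist_force: [-4.0, -0.3, 7.6]
gripper_width: 0.161
```

Slot 1 refused it too: about 11 N at the same height. On to slot 2.

```bash
python3 -m inch '[{"hand":1,"slide":[0,0,0.4],"yaw":0},{"hand":1,"slide":[0,0,1.2],"yaw":0},{"hand":1,"slide":[-0.1,1,1.4],"yaw":0},{"hand":1,"slide":[-0.25,2.3,1.4],"yaw":0},{"hand":1,"slide":[-0.35,3.2,1.3],"yaw":0},{"hand":1,"slide":[-0.35,3.4,1.0],"yaw":0},{"hand":1,"slide":[-0.35,3.4,0.8],"yaw":0},{"hand":1,"slide":[-0.35,3.4,0.7],"yaw":0},{"hand":1,"slide":[-0.35,3.4,0.6],"yaw":0},{"hand":1,"slide":[-0.35,3.4,0.5],"yaw":0}]'
python3 -m inch '[{"hand":1,"slide":[0,0,-0.1],"yaw":0},{"hand":1,"slide":[0,0,-0.2],"yaw":0},{"hand":1,"slide":[0,0,-0.3],"yaw":0},{"hand":1,"slide":[0,0,-0.4],"yaw":0},{"hand":1,"slide":[0,0,-0.5],"yaw":0},{"hand":1,"slide":[0,0,-0.5],"yaw":0}]'
```

```text
time_s: 11.48
tcp_pos: [0.5008, 0.1877, 0.1913]
ee_rot: [[-0.995, -0.095, 0.0], [-0.095, 0.995, 0.0], [-0.0, 0.0, -1.0]]
wrist_force: [-0.6, 0.1, -3.5]
gripper_width: 0.163
time_s: 12.22
tcp_pos: [0.5009, 0.1879, 0.1881]
ee_rot: [[-0.995, -0.096, 0.001], [-0.096, 0.995, -0.0], [-0.001, -0.0, -1.0]]
wrist_force: [-3.9, -1.0, 7.6]
gripper_width: 0.157
```

Slot 2 also stopped it at the same height. I'd expected a small entry into the chamfer, so I'm checking the lateral alignment.

Run:
```python
from h import *
s=sense();im=capture("wrist");np.savez("w5.npz",R=s["ee_rot"],t=s["tcp_pos"]);cv2.imwrite("w5raw.png",im)
a=cv2.resize(im[130:250,240:440],None,fx=4,fy=4,interpolation=2)
cv2.imwrite("pics/w5.png",np.clip(a*2.2,0,255).astype('uint8'))
```

```text
(no output)
```

View pics/w5.png

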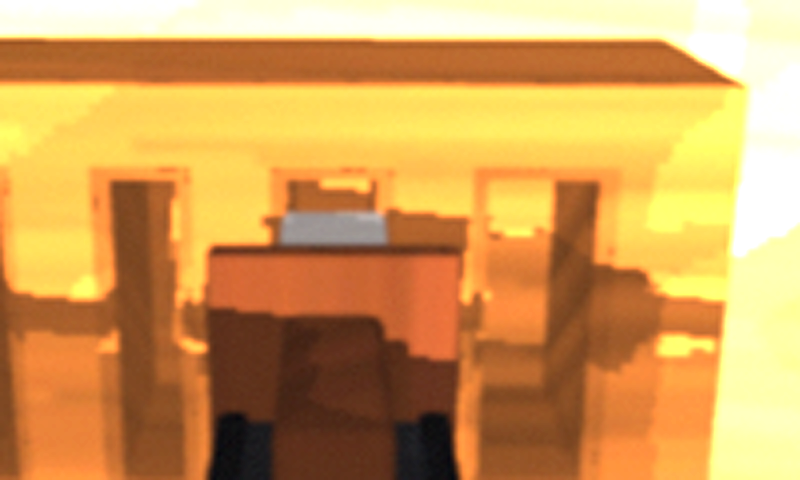

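The view shows the tongue end at x 285–384 (18 mm) against slot 2's inner width at 288–376 and chamfer at 273–393. It is centred to about 0.3 mm and too thick for slot 2. On to slot 3.

```bash
python3 -m inch '[{"hand":1,"slide":[0,0,0.4],"yaw":0},{"hand":1,"slide":[0,0,1.2],"yaw":0},{"hand":1,"slide":[-0.1,1,1.4],"yaw":0},{"hand":1,"slide":[-0.25,2.6,1.4],"yaw":0},{"hand":1,"slide":[-0.35,3.6,1.3],"yaw":0},{"hand":1,"slide":[-0.35,3.75,1.0],"yaw":0},{"hand":1,"slide":[-0.35,3.75,0.8],"yaw":0},{"hand":1,"slide":[-0.35,3.75,0.7],"yaw":0},{"hand":1,"slide":[-0.35,3.75,0.6],"yaw":0},{"hand":1,"slide":[-0.35,3.75,0.5],"yaw":0}]'
python3 -m inch '[{"hand":1,"slide":[0,0,-0.1],"yaw":0},{"hand":1,"slide":[0,0,-0.2],"yaw":0},{"hand":1,"slide":[0,0,-0.3],"yaw":0},{"hand":1,"slide":[0,0,-0.4],"yaw":0},{"hand":1,"slide":[0,0,-0.5],"yaw":0},{"hand":1,"slide":[0,0,-0.5],"yaw":0}]'
```

```text
time_s: 13.52
tcp_pos: [0.4973, 0.2252, 0.1913]
ee_rot: [[-0.995, -0.095, 0.0], [-0.095, 0.995, 0.0], [-0.0, 0.0, -1.0]]
wrist_force: [-0.2, 0.3, -3.0]
gripper_width: 0.158
time_s: 14.28
tcp_pos: [0.4972, 0.2254, 0.1862]
ee_rot: [[-0.995, -0.096, -0.0], [-0.096, 0.995, -0.0], [0.0, -0.0, -1.0]]
wrist_force: [0.1, 0.3, -2.5]
gripper_width: 0.161
```

Slot 3 accepts it: no contact force at z 0.1862. Lowering.

```bash
python3 -m inch '[{"hand":1,"slide":[0,0,-0.1],"yaw":0},{"hand":1,"slide":[0,0,-0.2],"yaw":0},{"hand":1,"slide":[0,0,-0.3],"yaw":0},{"hand":1,"slide":[0,0,-0.4],"yaw":0},{"hand":1,"slide":[0,0,-0.5],"yaw":0},{"hand":1,"slide":[0,0,-0.6],"yaw":0},{"hand":1,"slide":[0,0,-0.7],"yaw":0},{"hand":1,"slide":[0,0,-0.8],"yaw":0}]'
```

```text
time_s: 15.28
tcp_pos: [0.4973, 0.2254, 0.1782]
ee_rot: [[-0.995, -0.096, 0.0], [-0.096, 0.995, 0.0], [-0.0, 0.0, -1.0]]
wrist_force: [-0.6, -0.5, -2.9]
gripper_width: 0.162
```

```bash
python3 -m inch '[{"hand":1,"slide":[0,0,-0.2],"yaw":0},{"hand":1,"slide":[0,0,-0.4],"yaw":0},{"hand":1,"slide":[0,0,-0.6],"yaw":0},{"hand":1,"slide":[0,0,-0.8],"yaw":0},{"hand":1,"slide":[0,0,-1],"yaw":0},{"hand":1,"slide":[0,0,-1.2],"yaw":0},{"hand":1,"slide":[0,0,-1.4],"yaw":0},{"hand":1,"slide":[0,0,-1.6],"yaw":0},{"hand":1,"slide":[0,0,-1.8],"yaw":0},{"hand":1,"slide":[0,0,-2],"yaw":0}]'
python3 -m inch '[{"hand":1,"slide":[0,0,-0.1],"yaw":0},{"hand":1,"slide":[0,0,-0.2],"yaw":0},{"hand":1,"slide":[0,0,-0.3],"yaw":0},{"hand":1,"slide":[0,0,-0.4],"yaw":0},{"hand":1,"slide":[0,0,-0.5],"yaw":0},{"hand":1,"slide":[0,0,-0.6],"yaw":0},{"hand":1,"slide":[0,0,-0.7],"yaw":0},{"hand":1,"slide":[0,0,-0.8],"yaw":0},{"hand":1,"slide":[0,0,-0.9],"yaw":0},{"hand":1,"slide":[0,0,-1],"yaw":0}]'
```

```text
time_s: 16.52
tcp_pos: [0.4972, 0.2254, 0.1581]
ee_rot: [[-0.995, -0.096, 0.0], [-0.096, 0.995, 0.0], [-0.0, 0.0, -1.0]]
wrist_force: [0.1, 0.6, -2.9]
gripper_width: 0.161
time_s: 17.77
tcp_pos: [0.4973, 0.2254, 0.1482]
ee_rot: [[-0.995, -0.096, 0.0], [-0.096, 0.995, 0.0], [-0.0, 0.0, -1.0]]
wrist_force: [0.3, -0.2, -3.3]
gripper_width: 0.155
```

Expected home is z ≈ 0.1432.

```bash
python3 -m inch '[{"hand":1,"slide":[0,0,-0.1],"yaw":0},{"hand":1,"slide":[0,0,-0.2],"yaw":0},{"hand":1,"slide":[0,0,-0.3],"yaw":0},{"hand":1,"slide":[0,0,-0.4],"yaw":0},{"hand":1,"slide":[0,0,-0.5],"yaw":0},{"hand":1,"slide":[0,0,-0.6],"yaw":0},{"hand":1,"slide":[0,0,-0.6],"yaw":0}]'
```

```text
time_s: 18.65
tcp_pos: [0.4972, 0.2254, 0.1432]
ee_rot: [[-0.995, -0.096, 0.0], [-0.096, 0.995, 0.0], [-0.0, -0.0, -1.0]]
wrist_force: [-4.0, -0.9, 5.9]
gripper_width: 0.158
```

It landed home exactly at 0.1432 with about 9 N. Releasing and retreating.

```bash
python3 -m inch '[{"hand":1,"slide":[0,0,0.1],"yaw":0},{"hand":0.75,"slide":[0,0,0.1],"yaw":0},{"hand":0.6,"slide":[0,0,0.1],"yaw":0},{"hand":0.3,"slide":[0,0,0.1],"yaw":0},{"hand":0,"slide":[0,0,0.1],"yaw":0},{"hand":0,"slide":[0,0,0.1],"yaw":0},{"hand":0,"slide":[0,0,0.1],"yaw":0},{"hand":0,"slide":[0,0,0.1],"yaw":0},{"hand":0,"slide":[0,0,0.1],"yaw":0}]'
python3 -m inch '[{"hand":0,"slide":[0,0,1],"yaw":0},{"hand":0,"slide":[0,0,3],"yaw":0},{"hand":0,"slide":[0,0,6],"yaw":0},{"hand":0,"slide":[0,0,9],"yaw":0},{"hand":0,"slide":[0,0,12],"yaw":0},{"hand":0,"slide":[-2,0,13],"yaw":0},{"hand":0,"slide":[-5,0,13],"yaw":0},{"hand":0,"slide":[-8,0,13],"yaw":0},{"hand":0,"slide":[-8,0,13],"yaw":0},{"hand":0,"slide":[-8,0,13],"yaw":0}]'
python3 - <<'E'
from h import *
w=capture("wrist");t=capture("scene")
a=cv2.resize(t[110:290,240:480],None,fx=2.5,fy=2.5,interpolation=2)
cv2.imwrite("pics/end.png",np.clip(a*1.6,0,255).astype('uint8'))
cv2.imwrite("pics/endw.png",np.clip(w*1.3,0,255).astype('uint8'))
E
```

```text
time_s: 19.77
tcp_pos: [0.4972, 0.2254, 0.1433]
ee_rot: [[-0.995, -0.096, 0.0], [-0.096, 0.995, 0.0], [-0.0, 0.0, -1.0]]
wrist_force: [0.8, -0.2, -0.0]
gripper_width: 0.95
time_s: 21.02
tcp_pos: [0.4176, 0.2257, 0.274]
ee_rot: [[-0.995, -0.096, 0.001], [-0.096, 0.995, 0.001], [-0.001, 0.001, -1.0]]
wrist_force: [1.0, -0.2, -0.2]
gripper_width: 1.0
```

View pics/end.png

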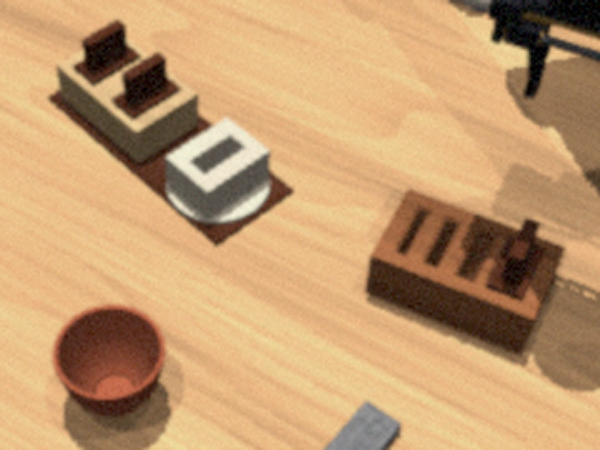

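View pics/endw.png

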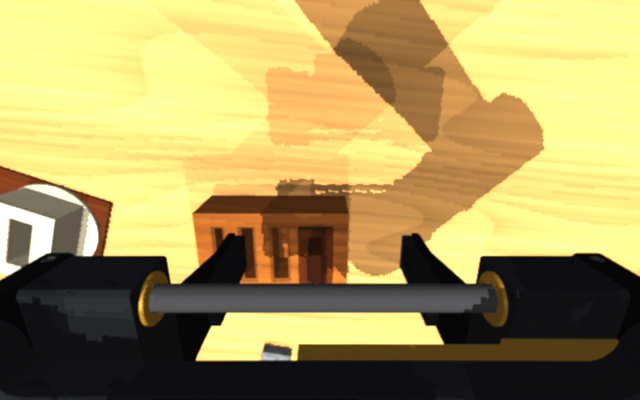

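The template stands upright in the widest slot (about (515,265) in the scene crop) with its shoulder on the rack. The white socket is empty, and the spares, pot and brush are in place.

```bash
python3 -c "
from station import *
print(finish_job())"
```

```text
the job is handed in; nothing more can be done
None
```

The template from the white plaster block is now in the widest slot (slot 3, 20 mm), fully home and released. I handed the job in about 21 s into the 69 s limit.

- **Stepping along:** I pressed the tongue onto slots 0, 1 and 2 in turn with about 11–12 N, and each one stopped it. Slot 3 took it with no contact force.
- **Seating:** I lowered it at about 8 mm/s over the last stretch. It landed 45.0 mm below the height where the narrower slots stopped it, with about 9 N.
- **Final checks:** In the last pictures the template stands upright in the widest slot and the plaster socket is empty. The spares, pot and brush look undisturbed. The wrist force is near zero and the gripper is open and clear.
- **One disagreement:** I expected the 18 mm tongue to dip about 2 mm into slot 2's chamfer, but it stopped level with the rack's top. A close look showed it centred on that slot to about 0.3 mm and thicker than the slot's 16 mm, so I treated it as refused and moved on.

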